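# Index the driver turntable to the next notch

### The arm

A 6-joint arm with a two-finger parallel gripper is mounted at the origin on the work surface. World frame = base frame: x ahead of the robot, y to its left, z up, the work surface at z = 0. Lengths are in m, angles in rad, forces in N, time in s.
With the tool pointing down it reaches from about 0.4 to 0.925 m from the base axis. Payload 12.5 kg.
Tool frame: the origin (TCP) lies between the finger pads; the fingertips stand env.tip_extent ahead of it and the grasp point (between the pads) lies 6 mm ahead of it (env.tip_extent is the distance from the TCP to the fingertips, in m); z points along the fingers, y is the direction in which the jaws open and shut (so a half turn about z gives the same grasp; the last joint's range is limited). The gripper opens to 95 mm and grips with 3 to 60 N. Pads are 20 mm wide; open, the fingers measure 119 mm over their backs; the gripper's body (75 mm by 180 mm) begins 59 mm behind the grasp point.
Start: joints at [-1.259, 0.491, 1.559, -0, 1.092, -0.106], TCP at [0.254, -0.571, 0.24] pointing down, gripper open.
Joint ranges: [-3.1, 3.1], [-0.84, 2.19], [0.05, 2.79], [-1.13, 4.28], [0.06, 2.93], [-2.69, 2.69]. Speed limits (rad/s): [2.22, 2.22, 2.79, 3.14, 3.14, 3.14].

### API

Orientations are given as [roll, pitch, yaw] about the fixed x, y, z axes, in that order (R = Rz(yaw) Ry(pitch) Rx(roll)).
In Python, from station import env, capture, calibration gives the robot as it stands.
- The arm moves only by the tool carry_out, never from a script. Its arguments are lists of equal length, an entry for each row: "jaw": the gripper's target within -1 to 1 (shut at 1, half-way at 0, fully open at -1); "slide": the shift along the world's x, y, z in m, a list of three; "rot": the turn, a rotation vector about the world's x, y, z in degrees, a list of three. In form: {"jaw": [jaw, ...], "slide": [[dx, dy, dz], ...], "rot": [[wx, wy, wz], ...]}. A call has 1 to 10 rows; each row is the pose to reach, as a shift and turn from the pose commanded when the call began; what a row does not reach only later rows make up. A row lasts 1/12 s, in which the tool goes at most 41.7 mm and 7.16 degrees, less where a joint would pass 70% of its speed; a pose out of reach is approached as far as the arm can. A call with a gripper value outside its range is refused whole. The fingers move at their own pace and stop on an object; "squeeze" is the grip in N (left out, the last holds). Time passes only in rows, so rows that repeat a pose let the fingers close. It gives the time, the measured TCP pose, the force and the opening at its end, in the units of the state.
- env.get_state(): the state, without advancing time (a new reading comes with each control period).
- capture(name): name is "scene" or "top" or "wrist"; returns (picture, depth): 400x640x3 uint8, red, green, blue; 400x640 float32, m along the optical axis (not along the pixel's ray), 0 where there is no reading.
- calibration(name): a dict with "K" (3x3 intrinsics, pixels), "dist" ([k1, k2, p1, p2, k3] as OpenCV has them; the pictures are not rectified), "T" (4x4, takes a point from camera to world coordinates). Camera axes: x right, y up, looking along -z (the intrinsics and any distortion apply to the point x, -y, -z); pixel columns grow to the right and rows downward; lengths in m; the calibration is good to about 2 mm. A picture is of the moment at which its call begins: read the wrist's pose just before it. calibration takes no time and is no camera call; for the wrist camera it gives the pose at the moment of the call.
- env.hand_in(): hands the job in, once; it reports no verdict.
The state is a dict: "t": time; "q": joint angles; "qd": joint speeds; "effort": joint torques, N m; "tool_pos": TCP position; "tcp_rot": TCP orientation; "ft_force": force on the tool from outside, world axes, zero at the start; "torque": the same for the moment, N m; "finger_gap": opening from 0.0 (shut) to 1.0 (fully open).
Only numpy, scipy, OpenCV 4.12 (cv2) and the standard library are available. Lean on these libraries where they do the work, as an engineer would, in place of code of your own. Each camera call takes 0.05 s, during which the arm holds its last target. There are 200 camera calls.

### The job

Index the test turntable by one notch: with closed fingertips press its red dished plunger down to unlock it, push it round to the neighbouring notch that has the green marker beside it (not the one with the white marker), and let the plunger spring fully up there so that the table is locked again. Nothing is to be picked up: the tweeter faceplate rides along in its nest on the turntable and every other loose object stays where it stands. Finish with the arm clear.

Things in the scene. Friction and masses are not known exactly. Their poses are not given: they have to be found in the camera images.
- plunger_dish (a point): centre of the floor of the red dish on top of the spring plunger, where a fingertip presses: 78 mm above the work surface when the plunger is up, and 128 mm out from the turntable's axis. The dish is round, open upward, 62 mm across outside and about 53 mm inside, with a rim 6 mm high around the floor. The plunger stands at the end of an aluminium arm of the turntable and travels round with it; the point moves down with the plunger.
- plunger (a joint): how far the plunger is pressed down, m: 0 = fully up, 0.013 = bottom stop; springs back (3 N at the top, 9 N at the bottom). Up, its pin sits in a notch of the steel ring and locks the table (1 degree of play). From 0.009 on the table turns freely; half pressed, the round-tipped pin jams or slips. Let go between notches it stays at 0.009 and snaps up within about 2 degrees of a notch.
- turntable (a joint): angle of the turntable in rad, 0 at the start in its starting notch, positive counter-clockwise seen from above; notches every 30 degrees (0.5236), end stops at -1.3 and 1.3. Turning takes about 0.12 N m (1 N at the dish); it stays where it is left.
- turntable_axis (a point): point on the upright turning axis of the turntable, at the height of its top face, 52 mm above the work surface. The blue turntable disc is 176 mm across; below it are a notched steel ring 222 mm across (top 42 mm high) and a round dark steel base plate 350 mm across, 8 mm thick, fixed to the bench. Nothing of it is higher than the rim of the red dish (84 mm).
- green_marker: green plastic disc fixed on the base plate, 26 mm across, 10 mm high, origin at the centre of its underside 8 mm above the work surface. It stands 155 mm from the turning axis, in exactly the direction (seen from the axis) of the notch to go to, one notch (30 degrees) from the start to one side or the other. When the plunger is in that notch the dish hides part of it from above.
- white_marker: white plastic disc of the same size, likewise beside the neighbouring notch on the other side of the start.
- faceplate: ridged round aluminium tweeter faceplate, 100 mm across, 6 mm thick with a low dome (14 mm in all), loose, lying flat on the turntable between four brass posts (10 mm high, about 3 mm of play); origin at the centre of its underside.
- nest (a point): centre of the turntable's top face between the four brass posts, 52 mm above the work surface; turns with the table.
- magnet_cup: loose chrome round magnet cup, 64 mm across, 34 mm high; origin under its centre. Bystander.
- rubber_foot: loose squat black rubber foot, 44 mm across, 18 mm high; origin under its centre. Bystander.
- board_frame: loose green plastic crossover board frame, 130 x 90 mm, 12 mm high; origin under its centre. Bystander.
- driver: loose screwdriver lying on the bench, 190 mm long. Bystander.
- voice_coil_former: loose copper-coloured bobbin standing upright, 40 mm across its foot, 30 mm high; origin under its centre. Bystander.
There are look-alikes about, which are no part of the job. What is meant by the faceplate is not brown or pink, and is the smaller of those in its own colour.

How it is judged:
By the outcome, as a careful person would: the job done as asked, in the order asked, and still so for the second after the job is handed in, with the robot touching nothing.
It also fails if it takes over 35 s, if anything falls off the work surface, if the arm or the gripper's body presses on something with over 40 N, if the wrist force passes 120 N, or if a joint passes its speed limit or range.

## Working session

There is one attempt and no reset: what is moved stays moved. The work goes in short steps, Python scripts to look and compute and a tool call to move; the robot and the scene stay as the last step left them, time stands still between calls to the robot, and variables do not carry over. Pictures are saved under pics/ and viewed, on a budget of 10 in all, crops included, one or two more only if the job needs it, and the job is handed in when it is done.

Besides the shell and the picture viewer there is one more tool, called after "Call:" as name(argument=value, ...), one argument or row to a line, values as JSON. carry_out: Moves the arm, as the interface text tells. Its arguments: {"type":"object","properties":{"jaw":{"type":"array"},"slide":{"type":"array"},"rot":{"type":"array"},"squeeze":{"type":"number"}},"required":["jaw","slide","rot"]}

```bash
mkdir -p pics; ls
cat > h.py <<'E'
import numpy as np, cv2
from station import env, capture, calibration
def save(n,im): cv2.imwrite(f'pics/{n}.png',cv2.cvtColor(im,cv2.COLOR_RGB2BGR))
def ray(c,u,v,z):
    p=cv2.undistortPoints(np.array([[[u,v]]],float),np.array(c['K']),np.array(c['dist'],float))[0,0]
    T=np.array(c['T']); d=T[:3,:3]@np.array([p[0],-p[1],-1.]); o=T[:3,3]
    return o+d*(z-o[2])/d[2]
E
python3 - <<'E'
from h import *
print(env.tip_extent, env.get_state())
for n in ('top','scene'):
    im,d=capture(n); save(n,im); np.savez(n,im=im,d=d); print(calibration(n))
E
```

```text
pics
0.025 {'t': 0.0, 'q': array([-1.25858583e+00,  4.91568186e-01,  1.55945762e+00, -9.74690284e-06,
        1.09168248e+00, -1.05582928e-01]), 'qd': array([ 0.00112123, -0.00083583, -0.00080797, -0.00209783,  0.00042699,
       -0.00051459]), 'effort': array([ 2.72305388e-04, -6.12643504e+01, -2.58182162e+01,  6.92427484e-02,
        4.81717160e-02, -7.08846324e-05]), 'tool_pos': array([ 0.25355234, -0.57102243,  0.23905356]), 'tcp_rot': array([-3.14048232e+00, -1.08977056e-04,  4.17797863e-01]), 'ft_force': array([-0.07439776,  0.17495319, -0.76027385]), 'torque': array([-0.01477934, -0.0226665 , -0.01921125]), 'finger_gap': 1.0023644319933103}
{'K': array([[437.56607646,   0.        , 324.02279895],
       [  0.        , 437.56607646, 188.23457953],
       [  0.        ,   0.        ,   1.        ]]), 'dist': array([-0.12036689,  0.        ,  0.        ,  0.        ,  0.        ]), 'T': array([[ 7.46721921e-03,  9.90697018e-01, -1.35881051e-01,
         3.14955360e-01],
       [-9.99768378e-01,  1.01393515e-02,  1.89837778e-02,
        -1.41919895e-04],
       [ 2.01849178e-02,  1.35707822e-01,  9.90543263e-01,
         1.43401931e+00],
       [ 0.00000000e+00,  0.00000000e+00,  0.00000000e+00,
         1.00000000e+00]])}
{'K': array([[385.80944664,   0.        , 313.44862824],
       [  0.        , 385.80944664, 201.59068742],
       [  0.        ,   0.        ,   1.        ]]), 'dist': array([-0.06200243,  0.        ,  0.        ,  0.        ,  0.        ]), 'T': array([[-0.77222828, -0.47306187,  0.42411785,  0.95215397],
       [ 0.63508633, -0.5938    ,  0.49403128,  0.53469795],
       [ 0.01813381,  0.65085638,  0.75898428,  0.89652495],
       [ 0.        ,  0.        ,  0.        ,  1.        ]])}
```

View pics/top.png

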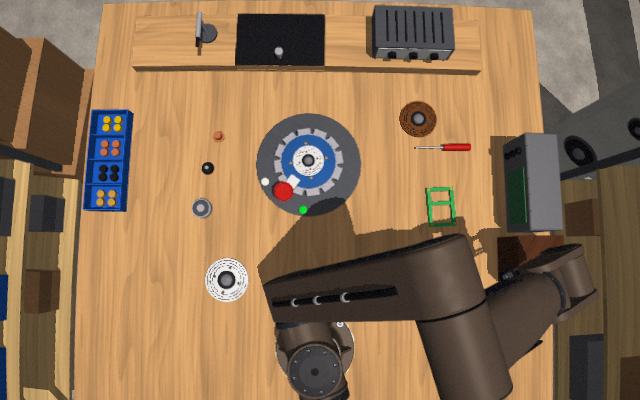

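View pics/scene.png

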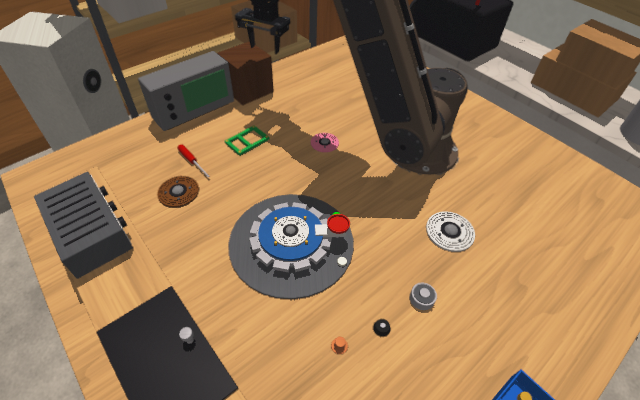

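Top view: turntable axis ≈(308,160), red dish ≈(283,190), green marker ≈(303,210), white marker ≈(265,181). The faceplate is the small silver disc in the nest at (308,160). The larger silver disc at (227,280) and the brown and pink ones are look-alikes. Next I measure, and make the one enlarged crop.

```bash
cat >> h.py <<'E'
def blob(im,lo,hi,roi):
    h=cv2.cvtColor(im,cv2.COLOR_RGB2HSV); m=cv2.inRange(h,np.array(lo),np.array(hi)); r=np.zeros_like(m); x0,y0,x1,y1=roi; r[y0:y1,x0:x1]=m[y0:y1,x0:x1]
    cs,_=cv2.findContours(r,cv2.RETR_EXTERNAL,cv2.CHAIN_APPROX_NONE); c=max(cs,key=cv2.contourArea)
    return cv2.minEnclosingCircle(c),cv2.fitEllipse(cv2.convexHull(c))
E
python3 - <<'E'
from h import *
P={}
specs={'top':dict(dish=((0,150,100),(6,255,255),(268,172,300,206),.084),green=((50,120,80),(75,255,255),(290,200,320,220),.018),white=((0,0,190),(180,50,255),(258,172,273,190),.018),blue=((100,130,60),(118,255,255),(260,110,360,215),.052)),
'scene':dict(dish=((0,150,80),(6,255,255),(322,205,360,240),.084),white=((0,0,190),(180,50,255),(334,253,350,268),.018),blue=((100,130,60),(118,255,255),(230,190,350,300),.052))}
for n,s in specs.items():
    im=np.load(n+'.npz')['im'];c=calibration(n)
    for k,(lo,hi,roi,z) in s.items():
        ci,e=blob(im,lo,hi,roi); p=ray(c,*e[0],z); P[n,k]=p[:2]; print(n,k,np.round(e[0],1),np.round(e[1],1),p.round(4))
for n in ('top','scene'):
  a=P[n,'blue']
  for k in ('dish','green','white'):
    if (n,k) in P: d=P[n,k]-a; print(n,k,np.hypot(*d).round(4),np.degrees(np.arctan2(d[1],d[0])).round(1))
im=np.load('top.npz')['im']; save('crop',cv2.resize(im[105:225,245:370],None,fx=5,fy=5,interpolation=cv2.INTER_CUBIC)[:600])
E
```

```text
top dish [283. 191.] [18.5 19.9] [0.4902 0.1016 0.084 ]
top green [302.7 209.3] [8.1 8.6] [0.4395 0.0414 0.018 ]
top white [264.8 181.2] [6.7 7.3] [0.5306 0.1666 0.018 ]
top blue [307.9 160.9] [52.7 53.4] [0.5926 0.026  0.052 ]
scene dish [338.  223.1] [19.8 22.5] [0.4951 0.1046 0.084 ]
scene white [341.9 260.4] [7.3 8.6] [0.5331 0.1694 0.018 ]
scene blue [290.3 233.3] [53.5 64.2] [0.6006 0.033  0.052 ]
top dish 0.1273 143.6
top green 0.1539 174.2
top white 0.1537 113.8
scene dish 0.1275 145.9
scene white 0.1522 116.3
```

View pics/crop.png

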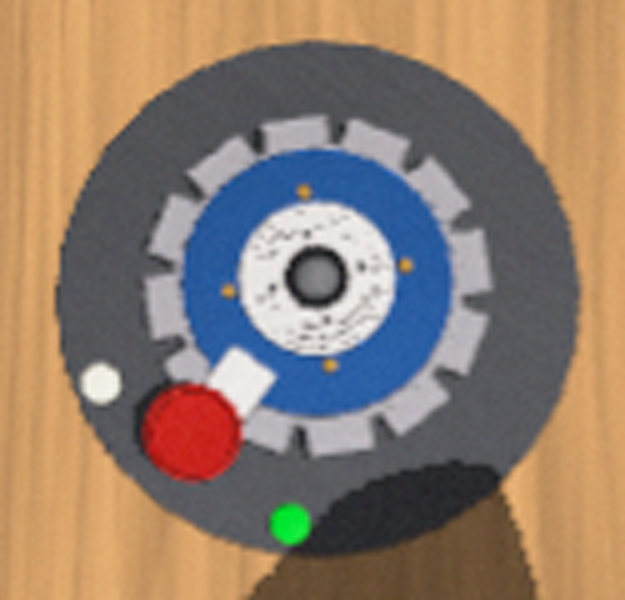

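The markers agree: the dish lies at 144°, green at 174° (turn +30°, CCW) and white at 114°. The radii are 127 and 154 mm, as they should be. The crop shows the small silver faceplate sitting in the nest. Now I move over with the jaws shut.

Call:
carry_out(
  jaw=[1, 1, 1, 1, 1, 1, 1, 1, 1, 1],
  slide=[
    [0.012, 0.035, 0],
    [0.024, 0.07, 0],
    [0.036, 0.105, 0],
    [0.048, 0.14, 0],
    [0.06, 0.175, 0],
    [0.072, 0.21, 0],
    [0.084, 0.245, 0],
    [0.096, 0.28, 0],
    [0.108, 0.315, 0],
    [0.12, 0.35, 0],
  ],
  rot=[
    [0, 0, 0],
    [0, 0, 0],
    [0, 0, 0],
    [0, 0, 0],
    [0, 0, 0],
    [0, 0, 0],
    [0, 0, 0],
    [0, 0, 0],
    [0, 0, 0],
    [0, 0, 0],
  ],
  squeeze=10,
)

```text
t: 0.93
tool_pos: [0.3737, -0.2195, 0.2396]
tcp_rot: [-3.142, 0.0, 0.417]
ft_force: [2.1, -1.4, 0.6]
finger_gap: 0.356
```

Call:
carry_out(
  jaw=[1, 1, 1, 1, 1, 1, 1, 1, 1, 1],
  slide=[
    [0.012, 0.035, 0],
    [0.024, 0.07, 0],
    [0.036, 0.105, 0],
    [0.048, 0.14, 0],
    [0.06, 0.175, 0],
    [0.072, 0.21, 0],
    [0.084, 0.245, 0],
    [0.096, 0.28, 0],
    [0.108, 0.31, 0],
    [0.116, 0.323, 0],
  ],
  rot=[
    [0, 0, 0],
    [0, 0, 0],
    [0, 0, 0],
    [0, 0, 0],
    [0, 0, 0],
    [0, 0, 0],
    [0, 0, 0],
    [0, 0, 0],
    [0, 0, 0],
    [0, 0, 0],
  ],
)

```text
t: 1.77
tool_pos: [0.49, 0.105, 0.2395]
tcp_rot: [-3.141, -0.0, 0.42]
ft_force: [0.2, -0.8, 0.2]
finger_gap: 0.005
```

Run:
```python
from h import *
s=env.get_state(); print({k:np.round(s[k],4) for k in('t','tool_pos','tcp_rot','ft_force','finger_gap')})
c=calibration('wrist'); im,d=capture('wrist'); save('w1',im); np.savez('w1',im=im,d=d,**c); print(c['T'].round(3))
try:
  e=blob(im,(0,150,70),(6,255,255),(0,0,640,400))[1]; print(e, ray(c,*e[0],.084))
except Exception as x: print(x)
```

```text
{'t': np.float64(1.7667), 'tool_pos': array([0.49  , 0.105 , 0.2395]), 'tcp_rot': array([-3.1413e+00, -1.0000e-04,  4.2000e-01]), 'ft_force': array([ 0.1532, -0.774 ,  0.1565]), 'finger_gap': np.float64(0.0047)}
[[ 0.408  0.88   0.243  0.559]
 [-0.913  0.394  0.108  0.135]
 [-0.001 -0.266  0.964  0.385]
 [ 0.     0.     0.     1.   ]]
((320.29339599609375, 193.21446228027344), (54.51531219482422, 56.26469421386719), 65.5894775390625) [0.49419991 0.1010383  0.084     ]
```

View pics/w1.png

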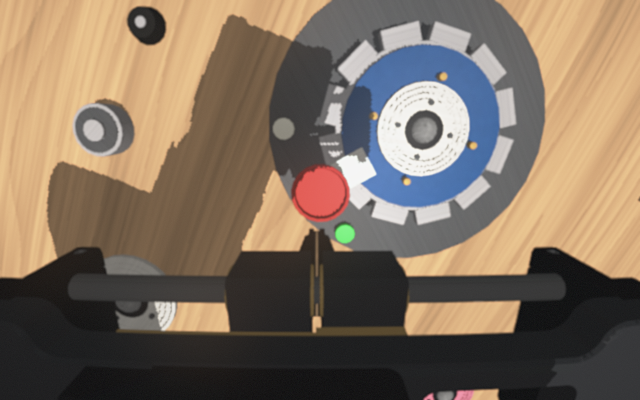

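Wrist view: red dish at (320,193) → (0.494,0.101), within 3 mm of the top and scene values. The green marker at (345,233) is visible and the fingers are shut. I'll use dish (0.493,0.102) and axis (0.597,0.027). Next I descend and press.

Call:
carry_out(
  jaw=[1, 1, 1, 1, 1, 1, 1],
  slide=[
    [0.003, -0.003, -0.03],
    [0.003, -0.003, -0.06],
    [0.003, -0.003, -0.09],
    [0.003, -0.003, -0.115],
    [0.003, -0.003, -0.128],
    [0.003, -0.003, -0.132],
    [0.003, -0.003, -0.132],
  ],
  rot=[
    [0, 0, 0],
    [0, 0, 0],
    [0, 0, 0],
    [0, 0, 0],
    [0, 0, 0],
    [0, 0, 0],
    [0, 0, 0],
  ],
)

```text
t: 2.4
tool_pos: [0.4922, 0.0984, 0.1069]
tcp_rot: [-3.141, 0.002, 0.417]
ft_force: [0.1, 0.2, 0.2]
finger_gap: 0.008
```

Call:
carry_out(
  jaw=[1, 1, 1, 1, 1, 1, 1],
  slide=[
    [0, 0, -0.003],
    [0, 0, -0.006],
    [0, 0, -0.009],
    [0, 0, -0.012],
    [0, 0, -0.014],
    [0, 0, -0.016],
    [0, 0, -0.016],
  ],
  rot=[
    [0, 0, 0],
    [0, 0, 0],
    [0, 0, 0],
    [0, 0, 0],
    [0, 0, 0],
    [0, 0, 0],
    [0, 0, 0],
  ],
)

```text
t: 2.98
tool_pos: [0.4932, 0.0987, 0.092]
tcp_rot: [3.141, -0.001, 0.418]
ft_force: [-0.4, -1.1, 7.7]
finger_gap: 0.006
```

Call:
carry_out(
  jaw=[1, 1, 1, 1, 1, 1, 1, 1, 1, 1],
  slide=[
    [0, 0, -0.0015],
    [0, 0, -0.0015],
    [-0.003, -0.0046, -0.0015],
    [-0.0061, -0.0093, -0.0015],
    [-0.0088, -0.0142, -0.0015],
    [-0.0114, -0.0192, -0.0015],
    [-0.0136, -0.0243, -0.0015],
    [-0.0158, -0.0294, -0.0015],
    [-0.0158, -0.0294, -0.0015],
    [-0.0158, -0.0294, -0.0015],
  ],
  rot=[
    [0, 0, 0],
    [0, 0, 0],
    [0, 0, 0],
    [0, 0, 0],
    [0, 0, 0],
    [0, 0, 0],
    [0, 0, 0],
    [0, 0, 0],
    [0, 0, 0],
    [0, 0, 0],
  ],
)

```text
t: 3.82
tool_pos: [0.4774, 0.0691, 0.0908]
tcp_rot: [3.141, -0.002, 0.417]
ft_force: [-0.4, -1.2, 7.6]
finger_gap: 0.004
```

```bash
cat >> h.py <<'E'
def look(tag):
    s=env.get_state(); print(s['t'],s['tool_pos'].round(4),s['ft_force'].round(1))
    for n,roi in (('top',(260,165,330,225)),('scene',(310,195,380,245)),('wrist',(150,100,500,260))):
        c=calibration(n); im,d=capture(n); save(tag+n,im)
        try:
            e=blob(im,(0,150,60),(6,255,255),roi)[1]; p=ray(c,*e[0],.075); v=p[:2]-[.5966,.0268]
            print(n,np.round(e[0]+e[1],1),p.round(4),np.hypot(*v).round(4),np.degrees(np.arctan2(v[1],v[0])).round(1))
        except Exception as x: print(n,x)
E
python3 -c "
from h import *
look('mid')"
```

```text
3.8167 [0.4774 0.0691 0.0908] [-0.4 -1.2  7.6]
top max() iterable argument is empty
scene [335.  217.   18.6  21.7] [0.4823 0.079  0.075 ] 0.1257 155.4
wrist [289.9 226.2  45.   68.2] [0.4871 0.0887 0.075 ] 0.1258 150.5
```

Run:
```python
import cv2,numpy as np
a=cv2.imread('pics/midscene.png')[170:300,220:370]; b=cv2.imread('pics/midwrist.png')[80:280,200:500]
cv2.imwrite('pics/c1.png',np.hstack([cv2.resize(a,(440,400)),cv2.resize(b,(360,400))]))
```

```text
(no output)
```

View pics/c1.png

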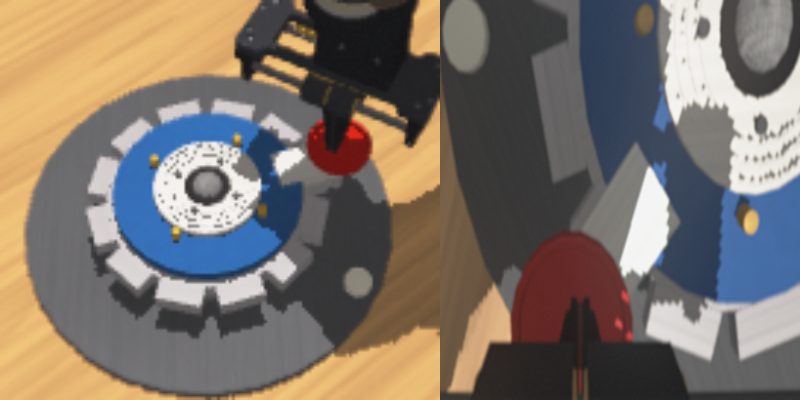

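The scene and wrist crops show the fingertips in the red dish and the table turned about 13–15° towards green. I'll go on round the arc.

Call:
carry_out(
  jaw=[1, 1, 1, 1, 1, 1, 1, 1],
  slide=[
    [-0.0019, -0.0053, 0],
    [-0.0035, -0.0106, 0],
    [-0.0049, -0.016, 0],
    [-0.0061, -0.0215, 0],
    [-0.007, -0.027, 0],
    [-0.0077, -0.0325, 0],
    [-0.0077, -0.0325, 0],
    [-0.0077, -0.0325, 0],
  ],
  rot=[
    [0, 0, 0],
    [0, 0, 0],
    [0, 0, 0],
    [0, 0, 0],
    [0, 0, 0],
    [0, 0, 0],
    [0, 0, 0],
    [0, 0, 0],
  ],
)

```text
t: 4.63
tool_pos: [0.4697, 0.0366, 0.0908]
tcp_rot: [3.141, -0.002, 0.417]
ft_force: [0.6, -1.1, 7.7]
finger_gap: 0.006
```

```bash
cat >> h.py <<'E'
def posts(n,tag):
    # angle of the four brass posts about their own centre, at post top height
    im=cv2.cvtColor(cv2.imread(f'pics/{tag}{n}.png'),cv2.COLOR_BGR2RGB); c=calibration(n)
    h=cv2.cvtColor(im,cv2.COLOR_RGB2HSV); m=cv2.inRange(h,np.array((10,140,60)),np.array((28,255,255)))
    k,_,st,ce=cv2.connectedComponentsWithStats(m); out=[]
    for i in range(1,k):
        p=ray(c,*ce[i],.060); v=p[:2]-[.5966,.0268]; r=np.hypot(*v)
        if .045<r<.075 and st[i,4]>3: out.append((st[i,4],round(r,4),np.degrees(np.arctan2(v[1],v[0])).round(1)))
    print(n,tag,out)
E
python3 -c "
from h import *
look('end')
for t in ('','mid','end'):
  for n in ('top','scene'):
    import os
    if os.path.exists(f'pics/{t}{n}.png'): posts(n,t)"
```

```text
4.6333 [0.4697 0.0366 0.0908] [ 0.6 -1.1  7.7]
top max() iterable argument is empty
scene [329.9 208.5  18.3  20.8] [0.4735 0.0476 0.075 ] 0.1249 170.4
wrist [308.2 234.6  71.8  98.1] [0.479  0.0446 0.075 ] 0.119 171.4
top  []
scene  [(np.int32(8), np.float64(0.055), np.float64(-81.0)), (np.int32(7), np.float64(0.0568), np.float64(-171.8)), (np.int32(8), np.float64(0.0563), np.float64(10.7)), (np.int32(7), np.float64(0.058), np.float64(98.7))]
top mid []
scene mid [(np.int32(6), np.float64(0.0568), np.float64(-158.1)), (np.int32(6), np.float64(0.0543), np.float64(-66.0)), (np.int32(9), np.float64(0.0584), np.float64(112.3)), (np.int32(8), np.float64(0.0582), np.float64(25.0))]
top end []
scene end [(np.int32(6), np.float64(0.0548), np.float64(-143.5)), (np.int32(8), np.float64(0.0552), np.float64(-50.9)), (np.int32(8), np.float64(0.0581), np.float64(126.5)), (np.int32(6), np.float64(0.0582), np.float64(38.7))]
```

The posts show a turn of 28.6° (28.3, 30.1, 28.0, 27.8). I'll nudge about 1.2° further, then release straight up.

Call:
carry_out(
  jaw=[1, 1, 1, 1],
  slide=[
    [-0.0002, -0.0015, 0],
    [-0.0003, -0.0028, 0],
    [-0.0003, -0.0028, 0],
    [-0.0003, -0.0028, 0],
  ],
  rot=[
    [0, 0, 0],
    [0, 0, 0],
    [0, 0, 0],
    [0, 0, 0],
  ],
)

```text
t: 5.12
tool_pos: [0.4694, 0.034, 0.0908]
tcp_rot: [3.141, -0.002, 0.418]
ft_force: [0.8, -1.7, 7.5]
finger_gap: 0.003
```

```bash
python3 -c "
from h import *
look('e2'); posts('scene','e2')"
```

```text
5.1167 [0.4694 0.034  0.0908] [ 0.8 -1.7  7.5]
top max() iterable argument is empty
scene [329.3 208.1  18.   21. ] [0.4739 0.0457 0.075 ] 0.1242 171.2
wrist [307.7 234.9  73.4  97.4] [0.4784 0.042  0.075 ] 0.1191 172.7
scene e2 [(np.int32(6), np.float64(0.0548), np.float64(-143.5)), (np.int32(8), np.float64(0.0556), np.float64(-49.9)), (np.int32(8), np.float64(0.0581), np.float64(127.7)), (np.int32(9), np.float64(0.0579), np.float64(40.0))]
```

That is about 29.4° on average, within the 2° capture window. I lift slowly.

Call:
carry_out(
  jaw=[1, 1, 1, 1, 1, 1, 1, 1],
  slide=[
    [0, 0, 0.002],
    [0, 0, 0.004],
    [0, 0, 0.007],
    [0, 0, 0.01],
    [0, 0, 0.014],
    [0, 0, 0.02],
    [0, 0, 0.035],
    [0, 0, 0.055],
  ],
  rot=[
    [0, 0, 0],
    [0, 0, 0],
    [0, 0, 0],
    [0, 0, 0],
    [0, 0, 0],
    [0, 0, 0],
    [0, 0, 0],
    [0, 0, 0],
  ],
)

```text
t: 5.93
tool_pos: [0.4679, 0.0341, 0.1449]
tcp_rot: [-3.14, 0.003, 0.418]
ft_force: [0.6, -0.4, -0.2]
finger_gap: 0.005
```

Call:
carry_out(
  jaw=[1, 1, 1, 1, 1, 1, 1, 1, 1, 1],
  slide=[
    [0, 0, 0.03],
    [0, 0, 0.06],
    [0, 0, 0.09],
    [-0.008, -0.035, 0.1],
    [-0.016, -0.07, 0.1],
    [-0.024, -0.105, 0.1],
    [-0.032, -0.14, 0.1],
    [-0.04, -0.175, 0.1],
    [-0.045, -0.21, 0.1],
    [-0.045, -0.21, 0.1],
  ],
  rot=[
    [0, 0, 0],
    [0, 0, 0],
    [0, 0, 0],
    [0, 0, 0],
    [0, 0, 0],
    [0, 0, 0],
    [0, 0, 0],
    [0, 0, 0],
    [0, 0, 0],
    [0, 0, 0],
  ],
)

```text
t: 6.77
tool_pos: [0.4229, -0.1803, 0.2453]
tcp_rot: [3.141, 0.0, 0.414]
ft_force: [-0.8, 0.1, -0.6]
finger_gap: 0.007
```

Run:
```python
from h import *
look('fin'); posts('scene','fin')
im,d=capture('scene'); c=calibration('scene')
# dish height from depth, before and after: world z of red pixels (floor = median)
for im,d in ((np.load('scene.npz')['im'],np.load('scene.npz')['d']),(im,d)):
    h=cv2.cvtColor(im,cv2.COLOR_RGB2HSV); m=cv2.inRange(h,np.array((0,150,60)),np.array((6,255,255))); m[:195]=0;m[245:]=0;m[:,:305]=0;m[:,380:]=0
    v,u=np.nonzero(cv2.erode(m,np.ones((3,3)))); p=cv2.undistortPoints(np.c_[u,v].astype(float)[:,None],c['K'],c['dist'])[:,0]
    w=(c['T'][:3,:3]@(np.c_[p[:,0],-p[:,1],-np.ones(len(p))]*d[v,u][:,None]).T).T+c['T'][:3,3]
    print(len(w),np.percentile(w[:,2],[10,25,50,75,90]).round(4))
a=cv2.imread('pics/finscene.png')[110:350]; cv2.imwrite('pics/c2.png',cv2.resize(a,(800,300)))
```

```text
6.7667 [ 0.4229 -0.1803  0.2453] [-0.8  0.1 -0.6]
top [302.6 198.9  18.5  19.3] [0.4671 0.0405 0.075 ] 0.1302 173.9
scene [329.7 205.1  18.6  21.8] [0.466  0.0381 0.075 ] 0.1311 175.0
wrist max() iterable argument is empty
scene fin [(np.int32(8), np.float64(0.0572), np.float64(-142.1)), (np.int32(8), np.float64(0.0556), np.float64(-49.9)), (np.int32(7), np.float64(0.0577), np.float64(127.9)), (np.int32(9), np.float64(0.0579), np.float64(40.0))]
268 [0.0761 0.0769 0.0779 0.0793 0.0813]
245 [0.076  0.0772 0.0782 0.0796 0.0822]
```

View pics/c2.png

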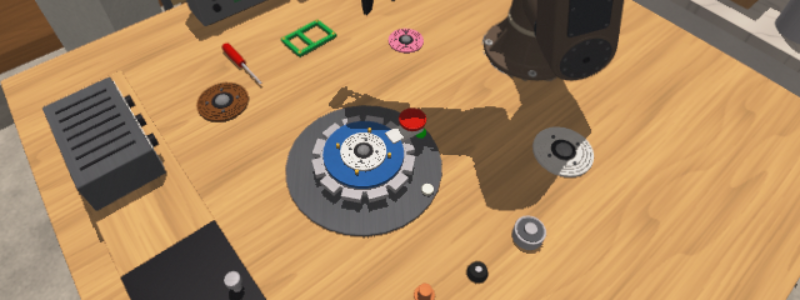

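View pics/fintop.png

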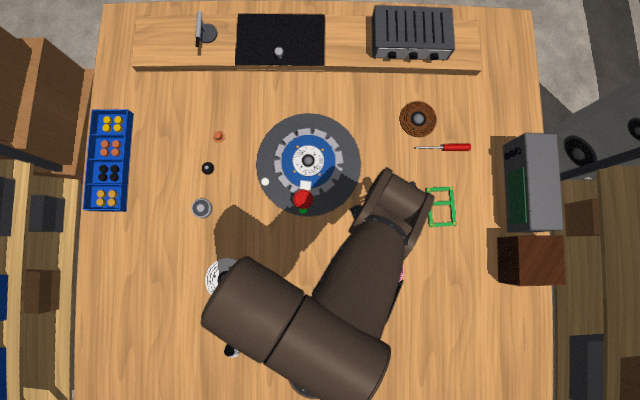

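The dish sits at the green marker ((303,199) in the top view), with the marker partly hidden. The dish height from depth is 78.2 mm against 77.9 mm at the start, so the plunger is fully up. The posts show 29.8°, the faceplate is in its nest and the bystanders have not moved. I hand in.

```bash
python3 -c "
from station import env
print(env.hand_in())"
```

```text
the job is handed in; nothing more can be done
None
```

I indexed the turntable one notch counter-clockwise, to the notch with the green marker, and handed the job in at about 7 s. I pressed the plunger with shut fingertips (about 8 N), pushed it round the arc, nudged it about 1° further, then lifted straight off so the plunger sprang up.

**Last checks**
- **Angle:** the four brass posts turned about 29.8° on average (single readings 29.2–31.1°). The dish points at 174–175° from the axis; the green marker was measured at 174.2°.
- **Plunger:** the dish height is 78.2 mm from depth, against 77.9 mm at the start, so it is fully up and locked. I did not test the lock by pushing on it.
- **Surroundings:** the faceplate is still in its nest. The bystanders look unmoved in the pictures, and the arm is clear with no contact force.

**Disagreements:** the scene and top cameras differed by 4–10 mm on positions, so I used averages checked with the wrist camera. While the fingers were in the dish, the top view was blocked and the wrist reading was unreliable because they hid part of the dish. I relied on the posts in the scene view for the angle instead.

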